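# Slide the black case round the guide track into its drying bay

### The job

Two carriers, one holding a black case and one holding a tan case, wait at the outer ends of a two-lane guide track. Push the carrier with the black case along its own lane, round the curved corner and fully home against the end stop in the green drying bay of that lane. Keep it upright and down on the track all the way, and leave the carrier with the tan case where it is.

Things in the scene. Friction and masses are not known exactly. Their poses are not given: they have to be found in the camera images.
- track: Fixed plywood plate 6 thick, mm: x -60..215, y -275..275; origin under it, z up, +x away from robot. Aluminium rails (16 high, tops at z 22) form 2 mirrored L lanes, one at +y, one at -y, 66 wide. Lane centreline (|y|): outer leg along x=0 from open end y=255 in to y=137; quarter circle, radius 85, about (85,137) to (85,52); inner leg along y=52, +x to the stop.
- stops (a point): Point on the plate (6 mm above the bench) midway between the two lanes' end stops, at the stops' faces: track x 195, y 0 mm; axes as the track's. Each lane's stop, 16 mm high, is 52 mm to the side in y; in front of it is the green bay. A carrier touching the stop has its centre 30 mm short of it (track x 165, |y| 52). Behind, from track x 215, is a grey fan housing 50 mm high, 210 wide.
- carrier_black: Carrier with BLACK case, loose: grey round disc 60 mm in diameter, 30 high, with a fixed 36 mm black cube on its middle; 66 high in all, 0.15 to 0.3 kg. Origin: centre of the underside, z up. Stands on the plate in either lane's outer leg, 165 to 200 mm from track y=0. Any yaw. 3 mm side play, slides easily (friction about 0.2). Can be pushed from behind, low on the disc, by closed fingers.
- carrier_tan: Carrier with TAN (light brown) case: same shape and size as the other, about 0.22 kg, standing in the outer leg of the other lane. Origin: centre of the underside. To be left where it is.

How it is judged:
By the outcome, as a careful person would: the job done as asked, in the order asked, and still so for the second after the job is handed in, with the robot touching nothing.
It also fails if it takes over 38 s, if anything falls off the work surface, if the arm or the gripper's body presses on something with over 40 N, if the wrist force passes 120 N, or if a joint passes its speed limit or range.

### The arm

A 6-joint arm with a two-finger parallel gripper is mounted at the origin on the work surface. World frame = base frame: x ahead of the robot, y to its left, z up, the work surface at z = 0. Lengths are in mm, angles in degrees, forces in N, time in s.
With the tool pointing down it reaches from about 300 to 850 mm from the base axis. Payload 4.2 kg.
Tool frame: the origin (TCP) lies midway between the tips of the shut fingers; the grasp point (between the pads) lies 19 mm behind it (env.tcp_to_grasp is the distance from the TCP to the grasp point, in mm); z points along the fingers, x is the direction in which the jaws open and shut, and the axes are right-handed (so a half turn about z gives the same grasp; the last joint's range is limited). The gripper opens to 91 mm and grips with 3 to 60 N. Pads are 32 mm wide; open, the fingers measure 118 mm over their backs; the gripper's body (76 mm by 178 mm) begins 60 mm behind the grasp point.
Start: joints at [-67.953, 18.312, 89.639, -0, 72.044, -1.146], TCP at [226.461, -528.548, 174.576] pointing down, gripper open.
Joint ranges: [-177.97, 177.97], [-48.28, 115.42], [12.27, 149.76], [-77.06, 257.06], [2.81, 150.46], [-146.56, 146.56]. Speed limits (degrees/s): [147.25, 147.25, 180, 180, 180, 180].

### API

Orientations are given as [roll, pitch, yaw] about the fixed x, y, z axes, in that order (R = Rz(yaw) Ry(pitch) Rx(roll)).
In Python, from workcell import env gives the robot as it stands.
- The arm moves only by the tool drive_tool, never from a script. Its argument "motion" is a list of rows, each a list of 2 entries, a list of its own where there are three numbers: the shift along the world's x, y, z in m, then the turn, a rotation vector about the world's x, y, z in rad. In form: [[[dx, dy, dz], [wx, wy, wz]], ...]. A call has exactly 10 rows; each row shifts and turns the commanded pose from where the row before left it; what a row does not reach is not made up. A row lasts 1/12 s, in which the tool goes at most 41.7 mm and 7.16 degrees, less where a joint would pass 70% of its speed; a pose out of reach is approached as far as the arm can. A call is refused whole if a number of a shift passes 0.0417 or a number of a turn 0.125, either way. A call with a gripper value outside its range is refused whole. "claw" is the opening, from 0 (shut) to 1 (fully open), set as the call begins (left out, the last holds). The fingers move at their own pace and stop on an object; "force" is the grip in N (left out, the last holds). Time passes only in rows, so rows that do not move let the fingers close, or fill a call up. It gives the time, the measured TCP pose, the force and the opening at its end, in the units of the state.
- env.state(): the state, without advancing time (a new reading comes with each control period).
- env.grab_frame(name): name is "side" or "top" or "wrist"; returns the picture (420x560x3 uint8, red, green, blue); there is no depth.
- env.camera_params(name): a dict with "fov_y" (degrees; the focal length in pixels is half the picture's height over the tangent of half this angle, whatever the lens; pixels are square), "cx", "cy" (the principal point, pixels), "pose" (4x4, takes a point from camera to world coordinates). Camera axes: x right, y down, z forward; pixel columns grow to the right and rows downward; lengths in mm; the calibration is good to about 2 mm. A picture is of the moment at which its call begins: read the wrist's pose just before it. camera_params takes no time and is no camera call; for the wrist camera it gives the pose at the moment of the call.
- env.job_done(): hands the job in, once; it reports no verdict.
The state is a dict: "time_s": time; "qpos": joint angles; "qvel": joint speeds; "effort": joint torques, N m; "ee_pos": TCP position; "ee_rot": TCP orientation; "force": force on the tool from outside, world axes, zero at the start; "torque": the same for the moment, N m; "gripper_width": finger opening in mm.
Only numpy, scipy, OpenCV 4.12 (cv2) and the standard library are available. Lean on these libraries where they do the work, as an engineer would, in place of code of your own. Each camera call takes 0.05 s, during which the arm holds its last target.

## Working session

There is one attempt and no reset: what is moved stays moved. The work goes in short steps, Python scripts to look and compute and a tool call to move; the robot and the scene stay as the last step left them, time stands still between calls to the robot, and variables do not carry over. Pictures are saved under pics/ and viewed, and the job is handed in when it is done.

Besides the shell and the picture viewer there is one more tool, called as name([rows], argument=value, ...), one row to a line, values as JSON. drive_tool: Moves the arm, as the interface text tells. Its arguments: {"type":"object","properties":{"motion":{"type":"array","items":{"type":"array"}},"claw":{"type":"number"},"force":{"type":"number"}},"required":["motion"]}

```bash
ls; mkdir -p pics
python3 - <<'E'
from workcell import env
import cv2
print(env.state())
for n in ["top","side"]:
    p=env.camera_params(n);print(n,p)
    cv2.imwrite(f"pics/{n}0.png",env.grab_frame(n)[:,:,::-1])
E
```

```text
pics
{'time_s': 0.0, 'qpos': array([-6.79550771e+01,  1.83519014e+01,  8.97093444e+01,  2.47115026e-04,
        7.20429251e+01, -1.14446255e+00]), 'qvel': array([-0.0141615 , -0.06675149,  0.02094363,  0.03322633, -0.04168581,
       -0.0079686 ]), 'effort': array([-1.02561928e-03, -4.12470496e+01, -2.31969488e+01,  7.26785325e-02,
        4.58764331e-02, -1.53276046e-04]), 'ee_pos': array([ 226.20995187, -527.98432334,  173.69783007]), 'ee_rot': array([-1.79997684e+02,  1.04145462e-01, -6.68106889e+01]), 'force': array([-0.7415486 ,  0.82707529,  0.53477192]), 'torque': array([-0.00796948,  0.00077778,  0.01835034]), 'gripper_width': 91.43803670493398}
top {'fov_y': 46.78269128533141, 'cx': 283.14686175323834, 'cy': 209.3351218585583, 'pose': array([[ 8.41920196e-03, -9.91144441e-01,  1.32520994e-01,
         4.67259984e+02],
       [-9.99960813e-01, -8.70759918e-03, -1.59685251e-03,
         2.44272275e+01],
       [ 2.73665119e-03, -1.32502357e-01, -9.91178912e-01,
         8.93809324e+02],
       [ 0.00000000e+00,  0.00000000e+00,  0.00000000e+00,
         1.00000000e+00]])}
side {'fov_y': 49.440993326010705, 'cx': 277.36757207393816, 'cy': 199.9228425089421, 'pose': array([[ 9.10564776e-01, -2.47752363e-01,  3.30893572e-01,
         3.19531272e+02],
       [-4.13313744e-01, -5.58457920e-01,  7.19233273e-01,
        -5.76491061e+02],
       [ 6.59839257e-03, -7.91671345e-01, -6.10911567e-01,
         5.58438297e+02],
       [ 0.00000000e+00,  0.00000000e+00,  0.00000000e+00,
         1.00000000e+00]])}
```

View pics/top0.png

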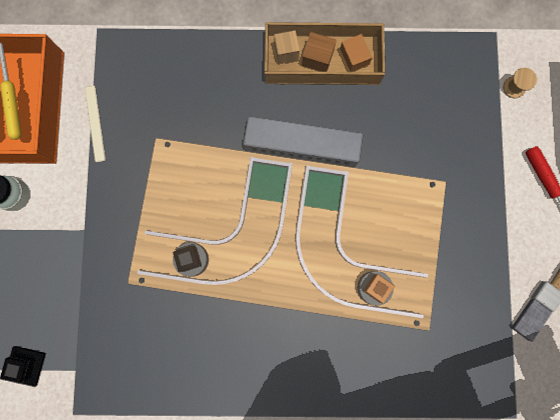

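View pics/side0.png

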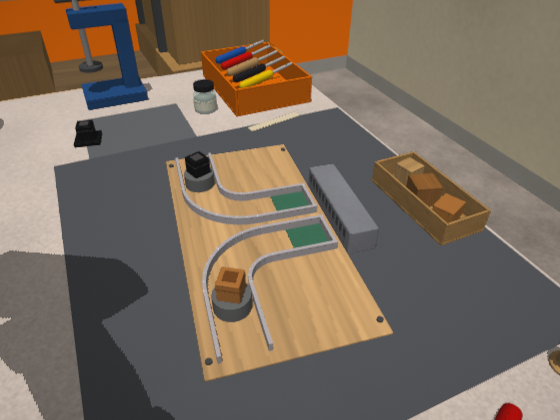

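The top view shows the black carrier at about (190,259) in the left lane (+y) and the tan one at (377,289). The plate corners are near (156,139), (445,182), (430,330) and (129,284). I'll enlarge these areas to read them more closely.

Run:
```python
import cv2,numpy as np
a=cv2.imread("pics/top0.png")
def crop(x,y,w,h,s): 
    return cv2.resize(a[y:y+h,x:x+w],None,fx=s,fy=s,interpolation=cv2.INTER_CUBIC)
cs=[crop(x-20,y-15,40,30,10) for x,y in [(156,139),(445,182),(129,284),(430,330)]]
cv2.imwrite("pics/corners.png",np.vstack([np.hstack(cs[:2]),np.hstack(cs[2:])]))
cv2.imwrite("pics/crL.png",crop(125,130,200,160,4)[:600])
```

```text
(no output)
```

View pics/corners.png

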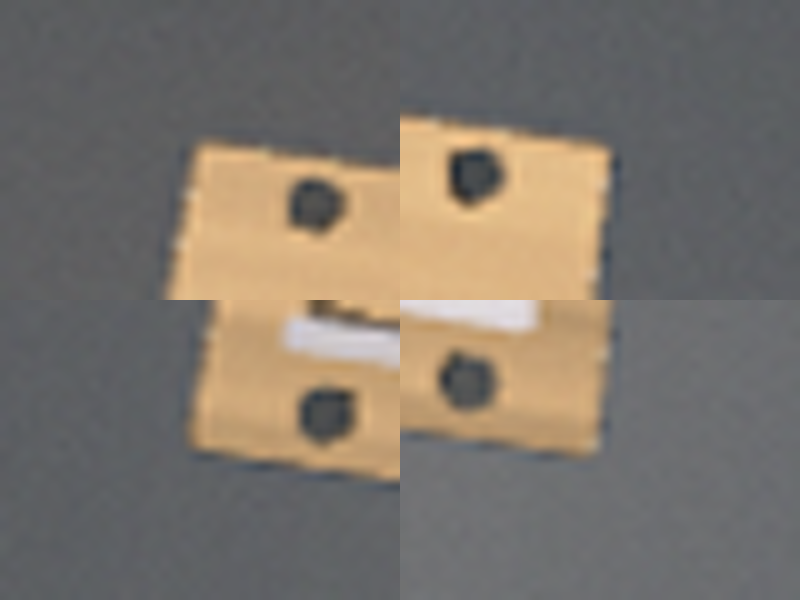

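View pics/crL.png

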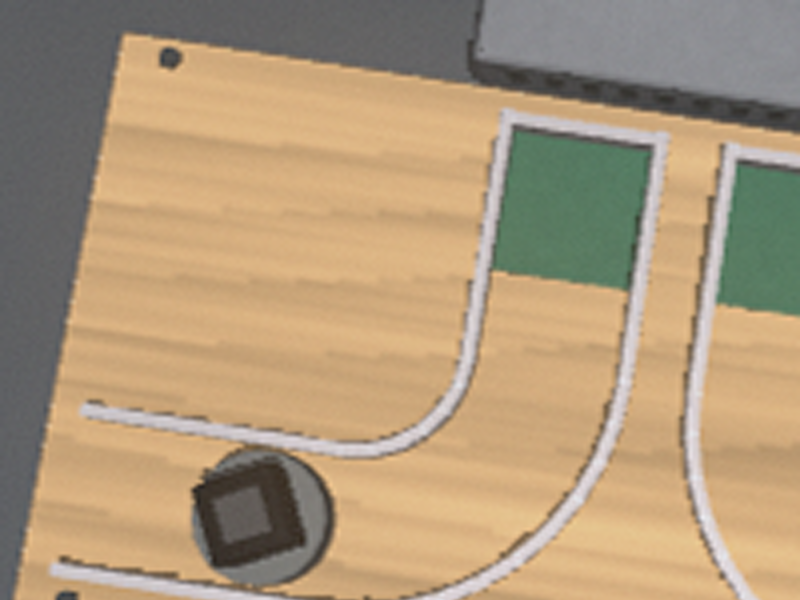

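```bash
cat > h.py <<'E'
import numpy as np
from workcell import env
from scipy.optimize import least_squares
def proj(p,P):
    f=210/np.tan(np.radians(p['fov_y']/2)); T=np.linalg.inv(p['pose'])
    c=(T[:3,:3]@np.asarray(P).T).T+T[:3,3]
    return np.c_[f*c[:,0]/c[:,2]+p['cx'],f*c[:,1]/c[:,2]+p['cy']]
def back(p,uv,z):
    f=210/np.tan(np.radians(p['fov_y']/2))
    d=p['pose'][:3,:3]@np.array([(uv[0]-p['cx'])/f,(uv[1]-p['cy'])/f,1]);o=p['pose'][:3,3]
    return o+d*(z-o[2])/d[2]
def t2w(tr,P):
    x,y,a=tr;P=np.atleast_2d(P);c,s=np.cos(a),np.sin(a)
    return np.c_[x+c*P[:,0]-s*P[:,1],y+s*P[:,0]+c*P[:,1],P[:,2]]
def w2t(tr,P):
    x,y,a=tr;c,s=np.cos(a),np.sin(a);d=np.asarray(P)[:2]-[x,y]
    return np.array([c*d[0]+s*d[1],-s*d[0]+c*d[1]])
E
python3 - <<'E'
from h import *
p=env.camera_params("top")
C=np.array([[215,275,6],[215,-275,6],[-60,275,6],[-60,-275,6]])
uv=np.array([[155.5,137.6],[445.7,181.4],[127.8,283.4],[429.6,330.3]])
r=least_squares(lambda t:(proj(p,t2w(t,C))-uv).ravel(),[400,0,0])
print(r.x,np.degrees(r.x[2]));print(r.fun.reshape(-1,2))
for n,q in [("black",(189.4,257.9)),("tan",(376,289))]:
    w=back(p,q,36);print(n,w,w2t(r.x,w))
np.save("tr.npy",r.x)
s=env.camera_params("side");print(proj(s,t2w(r.x,C)))
E
```

```text
[ 4.68288997e+02  2.28124505e+01 -1.43103433e-01] -8.199222740444752
[[-0.06089732 -0.17944223]
 [ 0.50654301 -0.42098436]
 [-0.60113657  0.21108543]
 [ 0.16775505  0.28919474]]
black [494.35827191 187.13964171  36.        ] [  2.36719334 166.36534875]
tan [ 443.10349172 -140.18507275   36.        ] [  -1.68208899 -164.92323315]
[[283.20850867 144.11220115]
 [393.48270511 333.10327237]
 [164.66401004 161.20724174]
 [203.28594823 381.81408826]]
```

Run:
```python
from h import *
import cv2
tr=np.load("tr.npy");p=env.camera_params("top")
a=cv2.resize(cv2.imread("pics/top0.png")[125:335,120:455],None,fx=2.35,fy=2.35,interpolation=cv2.INTER_CUBIC)
def dr(P,c):
    q=((proj(p,t2w(tr,P))-[120,125]+.5)*2.35-.5)
    cv2.polylines(a,[np.round(q*8).astype(int).reshape(-1,1,2)],False,c,1,cv2.LINE_AA,3)
th=np.radians(np.arange(0,91,5))
for s in (1,-1):
    for off,c in ((33,(0,0,255)),(-33,(0,0,255)),(0,(255,0,0))):
        R=85+off
        P=[[-off,255,22]]+[[85-R*np.cos(t),137-R*np.sin(t),22] for t in th]+[[195,52-off,22]]
        P=np.array(P);P[:,1]*=s
        if off==0:P[:,2]=6
        dr(P,c)
    P=np.array([[195,19,6],[195,85,6.]]);P[:,1]*=s;dr(P,(255,0,255))
t=np.radians(np.arange(0,361,10))
dr(np.c_[2.4+30*np.cos(t),166.4+30*np.sin(t),36+0*t],(0,255,255))
dr(np.c_[2.4+30*np.cos(t),166.4+30*np.sin(t),6+0*t],(255,255,0))
cv2.imwrite("pics/ov.png",a);print(a.shape)
```

```text
(494, 787, 3)
```

View pics/ov.png

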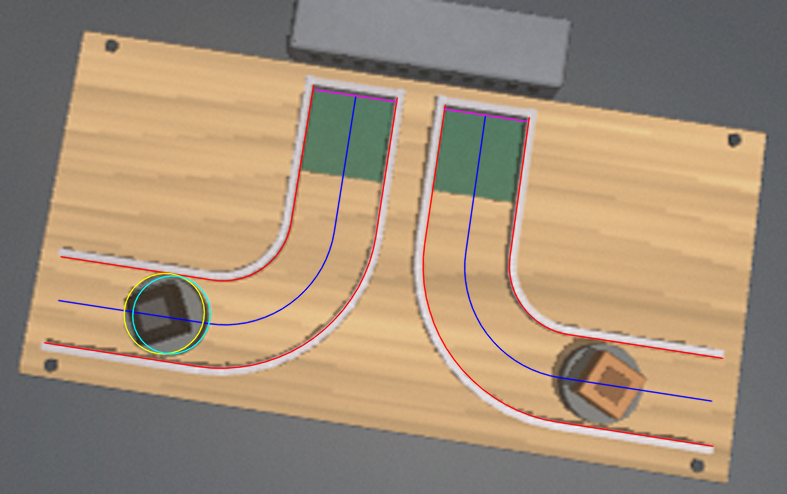

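```bash
cat > plan.py <<'E'
from h import *
tr=np.load("tr.npy")
def cl(s): # centreline arc param, s=0 at y=137 corner start; s<0 outer leg
    L=85*np.pi/2
    if s<0:return np.array([0,137-s])
    if s<L:
        t=s/85;return np.array([85-85*np.cos(t),137-85*np.sin(t)])
    return np.array([85+s-L,52.])
from scipy.optimize import brentq
def pose(s,d=46): # pusher pose for carrier at s
    c=cl(s);b=brentq(lambda b:np.linalg.norm(cl(b)-c)-d,s-70,s-10);q=cl(b)
    v=c-q;a=np.arctan2(v[1],v[0])+tr[2]
    w=t2w(tr,[q[0],q[1],0])[0]
    return w[0],w[1],np.degrees(a)+90
if __name__=="__main__":
    L=85*np.pi/2
    print("behind",t2w(tr,[0,240,13]),)
    for s in list(np.arange(-40,L+80,10))+[L+80,L+82]: print(round(s,1),np.round(pose(s),1),np.round(cl(s)))
E
python3 plan.py; python3 -c "
from h import *
print(env.state()['ee_pos'],env.state()['ee_rot'])"
```

```text
behind [[502.51671872 260.35921023  13.        ]]
-40.0 [500.1 243.5  -8.2] [  0. 177.]
-30.0 [498.7 233.6  -8.2] [  0. 167.]
-20.0 [497.2 223.7  -8.2] [  0. 157.]
-10.0 [495.8 213.8  -8.2] [  0. 147.]
0.0 [494.4 203.9  -8.2] [  0. 137.]
10.0 [493.  194.1  -7.5] [  1. 127.]
20.0 [491.6 184.3  -5.3] [  2. 117.]
30.0 [490.2 174.6  -1.7] [  5. 108.]
40.0 [488.8 164.9   3.4] [ 9. 98.]
50.0 [487.4 155.    9.8] [14. 90.]
60.0 [487.  145.   16.5] [20. 82.]
70.0 [487.7 135.1  23.3] [27. 75.]
80.0 [489.6 125.3  30. ] [35. 68.]
90.0 [492.6 115.7  36.8] [43. 63.]
100.0 [496.8 106.6  43.5] [52. 59.]
110.0 [501.9  98.1  50.2] [62. 55.]
120.0 [508.1  90.2  57. ] [72. 53.]
130.0 [515.1  83.1  63.7] [81. 52.]
140.0 [523.   76.8  70.2] [91. 52.]
150.0 [531.6  71.5  75.3] [101.  52.]
160.0 [540.9  67.2  79. ] [111.  52.]
170.0 [550.5  64.   81.1] [121.  52.]
180.0 [560.3  62.1  81.8] [131.  52.]
190.0 [570.2  60.7  81.8] [141.  52.]
200.0 [580.1  59.2  81.8] [151.  52.]
210.0 [590.   57.8  81.8] [161.  52.]
213.5 [593.5  57.3  81.8] [165.  52.]
215.5 [595.5  57.   81.8] [167.  52.]
[ 226.26014821 -528.03640477  173.79551134] [-1.79999074e+02  9.41493716e-02 -6.68071843e+01]
```

drive_tool([
  [[0.0092,0.0263,0],[0,0,0.0341]],
  [[0.0092,0.0263,0],[0,0,0.0341]],
  [[0.0092,0.0263,0],[0,0,0.0341]],
  [[0.0092,0.0263,0],[0,0,0.0341]],
  [[0.0092,0.0263,0],[0,0,0.0341]],
  [[0.0092,0.0263,0],[0,0,0.0341]],
  [[0.0092,0.0263,0],[0,0,0.0341]],
  [[0.0092,0.0263,0],[0,0,0.0341]],
  [[0.0092,0.0263,0],[0,0,0.0341]],
  [[0.0092,0.0263,0],[0,0,0.0341]],
], claw=0, force=40)

```text
time_s: 0.93
ee_pos: [318.4, -264.0, 174.3]
ee_rot: [-180.0, 0.0, -47.2]
force: [0.5, -0.5, -1.2]
gripper_width: 27.9
```

drive_tool([
  [[0.0092,0.0263,0],[0,0,0.0341]],
  [[0.0092,0.0263,0],[0,0,0.0341]],
  [[0.0092,0.0263,0],[0,0,0.0341]],
  [[0.0092,0.0263,0],[0,0,0.0341]],
  [[0.0092,0.0263,0],[0,0,0.0341]],
  [[0.0092,0.0263,0],[0,0,0.0341]],
  [[0.0092,0.0263,0],[0,0,0.0341]],
  [[0.0092,0.0263,0],[0,0,0.0341]],
  [[0.0092,0.0263,0],[0,0,0.0341]],
  [[0.0092,0.0263,0],[0,0,0.0341]],
])

```text
time_s: 1.77
ee_pos: [410.4, -1.1, 174.4]
ee_rot: [180.0, 0.0, -27.6]
force: [0.5, -0.0, 0.1]
gripper_width: 0.3
```

drive_tool([
  [[0.0092,0.0263,0],[0,0,0.0341]],
  [[0.0092,0.0263,0],[0,0,0.0341]],
  [[0.0092,0.0263,0],[0,0,0.0341]],
  [[0.0092,0.0263,0],[0,0,0.0341]],
  [[0.0092,0.0263,0],[0,0,0.0341]],
  [[0.0092,0.0263,0],[0,0,0.0341]],
  [[0.0092,0.0263,0],[0,0,0.0341]],
  [[0.0092,0.0263,0],[0,0,0.0341]],
  [[0.0092,0.0263,0],[0,0,0.0341]],
  [[0.0092,0.0263,0],[0,0,0.0341]],
])

```text
time_s: 2.6
ee_pos: [502.4, 261.7, 174.1]
ee_rot: [180.0, 0.0, -8.1]
force: [0.3, -1.0, 0.6]
gripper_width: 0.3
```

drive_tool([
  [[0,0,-0.013],[0,0,0]],
  [[0,0,-0.013],[0,0,0]],
  [[0,0,-0.013],[0,0,0]],
  [[0,0,-0.013],[0,0,0]],
  [[0,0,-0.013],[0,0,0]],
  [[0,0,-0.013],[0,0,0]],
  [[0,0,-0.013],[0,0,0]],
  [[0,0,-0.013],[0,0,0]],
  [[0,0,-0.013],[0,0,0]],
  [[0,0,-0.013],[0,0,0]],
])

```text
time_s: 3.43
ee_pos: [502.1, 260.3, 43.5]
ee_rot: [180.0, 0.0, -8.2]
force: [-0.3, -0.2, -0.3]
gripper_width: 0.1
```

Run:
```python
from workcell import env
import cv2,numpy as np
a=[env.grab_frame(n)[:,:,::-1] for n in ("wrist","side")]
cv2.imwrite("pics/w1.png",np.hstack([cv2.resize(i,(400,300)) for i in a]))
s=env.state();print(s['time_s'],s['ee_pos'],s['force'])
```

```text
3.5333 [500.49966069 259.46832041  42.2145261 ] [-0.45939892 -1.17695992 -0.04622312]
```

View pics/w1.png

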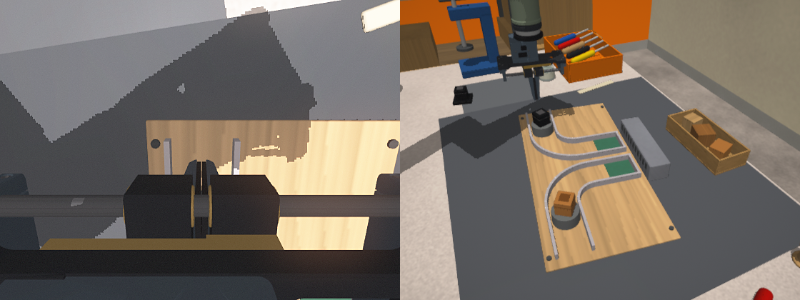

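The wrist view shows the shut fingers at (200,170), centred between the outer rails at x≈167 and 236. Next I'll lower them and start the push.

drive_tool([
  [[0,0,-0.006],[0,0,0]],
  [[0,0,-0.006],[0,0,0]],
  [[0,0,-0.006],[0,0,0]],
  [[0,0,-0.006],[0,0,0]],
  [[0,0,-0.005],[0,0,0]],
  [[0,0,-0.002],[0,0,0]],
  [[0,0,0],[0,0,0]],
  [[-0.0006,-0.004,0],[0,0,0]],
  [[-0.0006,-0.004,0],[0,0,0]],
  [[-0.0006,-0.004,0],[0,0,0]],
])

```text
time_s: 4.37
ee_pos: [500.7, 248.1, 13.9]
ee_rot: [-180.0, -0.0, -8.2]
force: [0.0, 0.6, -0.3]
gripper_width: 0.5
```

Run:
```python
from plan import *
for s in np.arange(-36,L if 0 else 214,5.):
    a=np.array(pose(s));b=np.array(pose(s-5));d=a-b
    print(s,np.round(a,1),np.round(d[:2],2),"rad",round(np.radians(d[2]),4))
```

```text
-36.0 [499.5 239.6  -8.2] [-0.71 -4.95] rad 0.0
-31.0 [498.8 234.6  -8.2] [-0.71 -4.95] rad 0.0
-26.0 [498.1 229.7  -8.2] [-0.71 -4.95] rad 0.0
-21.0 [497.4 224.7  -8.2] [-0.71 -4.95] rad 0.0
-16.0 [496.7 219.8  -8.2] [-0.71 -4.95] rad 0.0
-11.0 [496.  214.8  -8.2] [-0.71 -4.95] rad 0.0
-6.0 [495.2 209.9  -8.2] [-0.71 -4.95] rad 0.0
-1.0 [494.5 204.9  -8.2] [-0.71 -4.95] rad 0.0
4.0 [493.8 200.   -8.1] [-0.71 -4.95] rad 0.002
9.0 [493.1 195.   -7.6] [-0.71 -4.94] rad 0.0083
14.0 [492.4 190.1  -6.8] [-0.71 -4.91] rad 0.0147
19.0 [491.7 185.2  -5.6] [-0.7  -4.89] rad 0.021
24.0 [491.  180.4  -4. ] [-0.7  -4.86] rad 0.0272
29.0 [490.3 175.5  -2.1] [-0.7  -4.85] rad 0.0335
34.0 [4.896e+02 1.707e+02 2.000e-01] [-0.7  -4.84] rad 0.0397
39.0 [488.9 165.8   2.8] [-0.7  -4.85] rad 0.0459
44.0 [488.2 161.    5.8] [-0.7  -4.89] rad 0.0522
49.0 [487.5 156.    9.1] [-0.68 -4.94] rad 0.0579
54.0 [487.1 151.   12.5] [-0.43 -4.98] rad 0.0588
59.0 [487.  146.   15.9] [-0.13 -5.  ] rad 0.0588
64.0 [487.1 141.   19.2] [ 0.16 -5.  ] rad 0.0588
69.0 [487.6 136.1  22.6] [ 0.46 -4.98] rad 0.0588
74.0 [488.
[... 692 characters left out ...]
.0554
144.0 [526.4  74.6  72.4] [ 4.21 -2.86] rad 0.0493
149.0 [530.8  71.9  74.9] [ 4.39 -2.61] rad 0.043
154.0 [535.3  69.6  77. ] [ 4.54 -2.34] rad 0.0365
159.0 [540.   67.5  78.7] [ 4.66 -2.06] rad 0.0299
164.0 [544.7  65.8  80. ] [ 4.75 -1.77] rad 0.0233
169.0 [549.5  64.3  81. ] [ 4.82 -1.47] rad 0.0168
174.0 [554.4  63.1  81.6] [ 4.88 -1.18] rad 0.0103
179.0 [559.3  62.2  81.8] [ 4.92 -0.89] rad 0.0039
184.0 [564.3  61.5  81.8] [ 4.95 -0.71] rad 0.0
189.0 [569.2  60.8  81.8] [ 4.95 -0.71] rad 0.0
194.0 [574.2  60.1  81.8] [ 4.95 -0.71] rad 0.0
199.0 [579.1  59.4  81.8] [ 4.95 -0.71] rad 0.0
204.0 [584.1  58.7  81.8] [ 4.95 -0.71] rad 0.0
209.0 [589.   58.   81.8] [ 4.95 -0.71] rad 0.0
```

drive_tool([
  [[-0.0007,-0.0045,0],[0,0,0]],
  [[-0.0007,-0.004,0],[0,0,0]],
  [[-0.0007,-0.003,0],[0,0,0]],
  [[-0.0006,-0.003,0],[0,0,0]],
  [[-0.0006,-0.004,0],[0,0,0]],
  [[-0.0007,-0.005,0],[0,0,0]],
  [[-0.0007,-0.005,0],[0,0,0]],
  [[-0.0007,-0.005,0],[0,0,0]],
  [[-0.0007,-0.005,0],[0,0,0]],
  [[-0.0007,-0.005,0],[0,0,0]],
])

```text
time_s: 5.2
ee_pos: [493.8, 204.4, 13.6]
ee_rot: [-180.0, -0.0, -8.2]
force: [-0.2, -0.1, 1.0]
gripper_width: 0.2
```

Run:
```python
from workcell import env
import cv2,numpy as np
a=env.grab_frame("top")[:,:,::-1];b=env.grab_frame("side")[:,:,::-1]
cv2.imwrite("pics/t2.png",np.hstack([cv2.resize(a[120:340,110:330],(400,400)),cv2.resize(b[120:340,130:350],(400,400))]))
s=env.state();print(s['time_s'],s['ee_pos'],s['force'])
```

```text
5.3 [493.44266271 204.01567402  13.49333707] [-0.69118042 -0.75467545 -1.17109424]
```

View pics/t2.png

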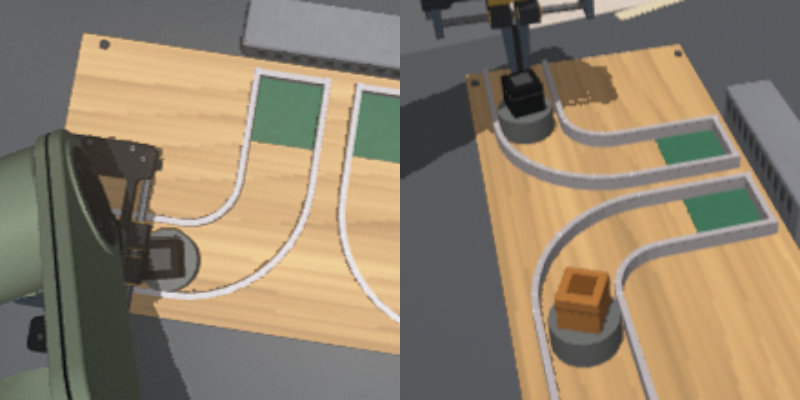

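The carrier is being pushed, upright, with its disc at about (202,263) in the top image. Now into the curve.

drive_tool([
  [[-0.0006,-0.005,0],[0,0,0.002]],
  [[-0.0006,-0.005,0],[0,0,0.008]],
  [[-0.0006,-0.0049,0],[0,0,0.015]],
  [[-0.0006,-0.0049,0],[0,0,0.021]],
  [[-0.0006,-0.0049,0],[0,0,0.027]],
  [[-0.0006,-0.0048,0],[0,0,0.033]],
  [[-0.0007,-0.0048,0],[0,0,0.04]],
  [[-0.0007,-0.0049,0],[0,0,0.046]],
  [[-0.0007,-0.0049,0],[0,0,0.052]],
  [[-0.0007,-0.005,0],[0,0,0.058]],
])

```text
time_s: 6.13
ee_pos: [487.2, 155.4, 13.5]
ee_rot: [-180.0, 0.0, 9.3]
force: [0.5, 0.8, -0.2]
gripper_width: 0.4
```

```bash
cat > look.py <<'E'
from workcell import env
import cv2,numpy as np,sys
a=env.grab_frame("top")[:,:,::-1];b=env.grab_frame("side")[:,:,::-1]
cv2.imwrite(sys.argv[1],np.hstack([cv2.resize(a[120:340,110:330],(400,400)),cv2.resize(b[120:340,130:350],(400,400))]))
s=env.state();print(s['time_s'],s['ee_pos'],s['ee_rot'],s['force'])
E
python3 look.py pics/t3.png
```

```text
6.2333 [487.03807588 155.00148592  13.51980378] [1.79981472e+02 3.61233138e-02 9.09340310e+00] [-0.18737329  0.03433592  0.30834553]
```

View pics/t3.png

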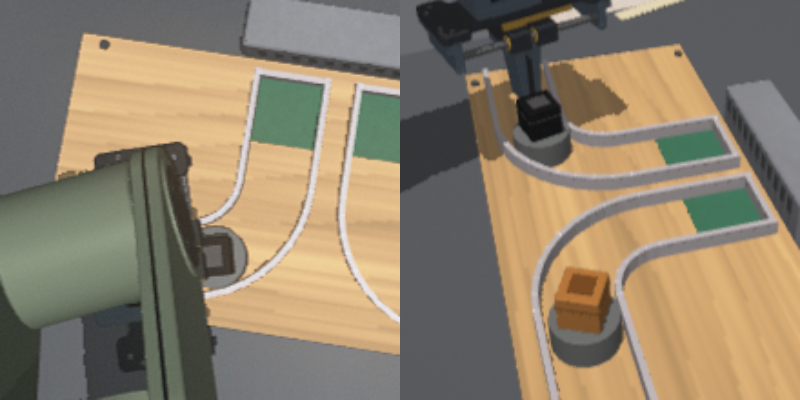

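The carrier is rounding the corner, upright, with its disc at crop (216,257). I'll carry on along the arc.

drive_tool([
  [[-0.0004,-0.005,0],[0,0,0.059]],
  [[-0.0001,-0.005,0],[0,0,0.059]],
  [[0.0002,-0.005,0],[0,0,0.059]],
  [[0.0005,-0.005,0],[0,0,0.059]],
  [[0.0008,-0.0049,0],[0,0,0.059]],
  [[0.001,-0.0049,0],[0,0,0.059]],
  [[0.0013,-0.0048,0],[0,0,0.059]],
  [[0.0016,-0.0047,0],[0,0,0.059]],
  [[0.0019,-0.0046,0],[0,0,0.059]],
  [[0.0021,-0.0045,0],[0,0,0.059]],
])

```text
time_s: 7.07
ee_pos: [496.2, 107.4, 13.5]
ee_rot: [-180.0, 0.0, 43.0]
force: [-0.4, -0.9, -0.1]
gripper_width: 0.7
```

```bash
python3 look.py pics/t4.png
```

```text
7.1667 [496.61254606 107.08312484  13.57058437] [ 1.79989639e+02 -9.75417984e-03  4.28140360e+01] [-0.30227334 -0.02685418  0.49697794]
```

View pics/t4.png

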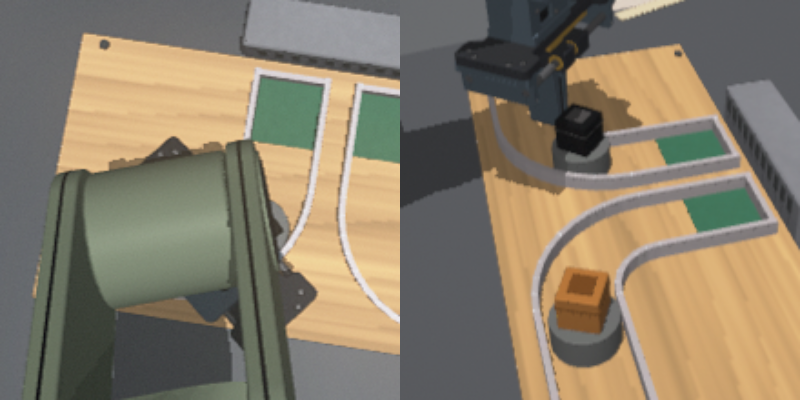

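The carrier is halfway round and upright (side crop (581,140)).

drive_tool([
  [[0.0024,-0.0044,0],[0,0,0.059]],
  [[0.0027,-0.0042,0],[0,0,0.059]],
  [[0.0029,-0.0041,0],[0,0,0.059]],
  [[0.0031,-0.0039,0],[0,0,0.059]],
  [[0.0034,-0.0037,0],[0,0,0.059]],
  [[0.0036,-0.0035,0],[0,0,0.059]],
  [[0.0038,-0.0033,0],[0,0,0.059]],
  [[0.004,-0.0031,0],[0,0,0.055]],
  [[0.0042,-0.0029,0],[0,0,0.049]],
  [[0.0044,-0.0026,0],[0,0,0.043]],
])

```text
time_s: 8.0
ee_pos: [530.6, 71.9, 13.5]
ee_rot: [-180.0, -0.0, 75.0]
force: [-0.4, 0.3, 0.6]
gripper_width: 0.6
```

```bash
python3 look.py pics/t5.png
```

```text
8.1 [531.42172317  71.78536393  13.5629719 ] [ 1.79969304e+02 -1.79973314e-02  7.48632082e+01] [ 0.60176511 -0.33314586 -0.2634553 ]
```

View pics/t5.png

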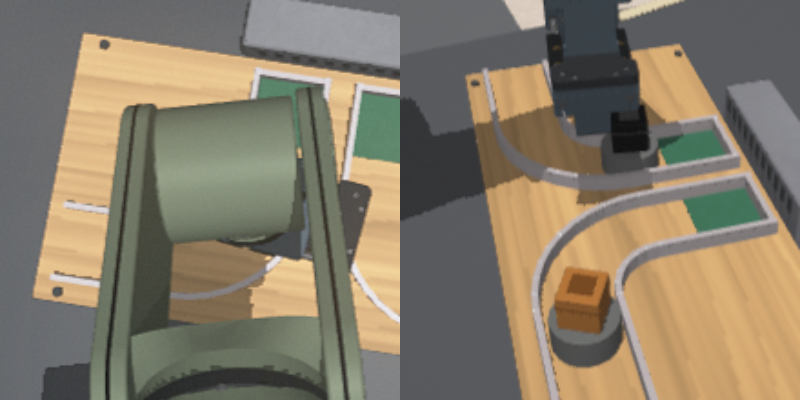

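The carrier has left the corner and is in the inner leg, just before the green bay (side crop (630,145)). Continuing.

drive_tool([
  [[0.0045,-0.0023,0],[0,0,0.036]],
  [[0.0047,-0.0021,0],[0,0,0.03]],
  [[0.0047,-0.0018,0],[0,0,0.023]],
  [[0.0048,-0.0015,0],[0,0,0.017]],
  [[0.0049,-0.0012,0],[0,0,0.01]],
  [[0.0049,-0.0009,0],[0,0,0.004]],
  [[0.005,-0.0007,0],[0,0,0]],
  [[0.005,-0.0007,0],[0,0,0]],
  [[0.005,-0.0007,0],[0,0,0]],
  [[0.005,-0.0007,0],[0,0,0]],
])

```text
time_s: 8.93
ee_pos: [579.9, 59.1, 13.5]
ee_rot: [-180.0, -0.0, 81.9]
force: [0.1, 0.1, 0.0]
gripper_width: 0.6
```

```bash
python3 look.py pics/t6.png
```

```text
9.0333 [580.61498033  59.07858727  13.62354726] [ 1.79926139e+02 -1.87828392e-02  8.18559316e+01] [-1.00721801  0.29150304 -0.6520073 ]
```

View pics/t6.png

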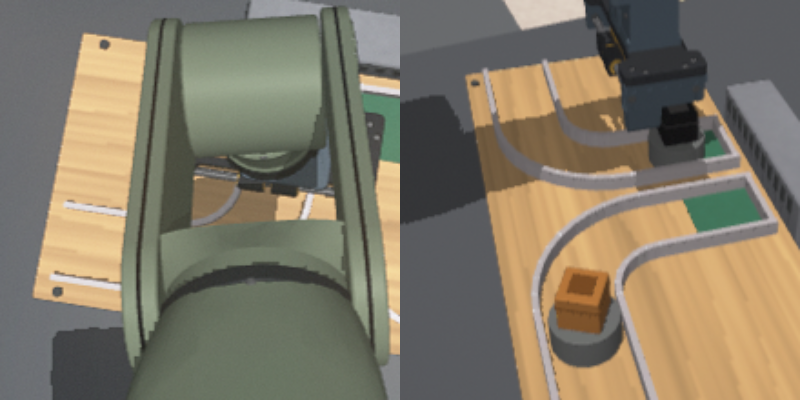

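drive_tool([
  [[0.0015,-0.0002,0],[0,0,0]],
  [[0.0015,-0.0002,0],[0,0,0]],
  [[0.001,-0.0002,0],[0,0,0]],
  [[0.001,-0.0002,0],[0,0,0]],
  [[0.001,-0.0001,0],[0,0,0]],
  [[0.001,-0.0001,0],[0,0,0]],
  [[0.001,-0.0001,0],[0,0,0]],
  [[0.001,-0.0001,0],[0,0,0]],
  [[0.001,-0.0001,0],[0,0,0]],
  [[0.001,-0.0001,0],[0,0,0]],
])

```text
time_s: 9.87
ee_pos: [590.4, 57.7, 13.6]
ee_rot: [-180.0, -0.0, 81.9]
force: [-0.4, 0.2, -1.0]
gripper_width: 0.1
```

```bash
cat >> look.py <<'E'
cv2.imwrite(sys.argv[1],cv2.resize(b[150:250,260:360],(600,600),interpolation=cv2.INTER_CUBIC))
E
python3 look.py pics/t7.png
```

```text
9.9667 [590.7093081   57.73268561  13.60545015] [ 1.79973533e+02 -9.40778119e-03  8.18728458e+01] [-0.65051288 -0.31759408  0.01397595]
```

View pics/t7.png

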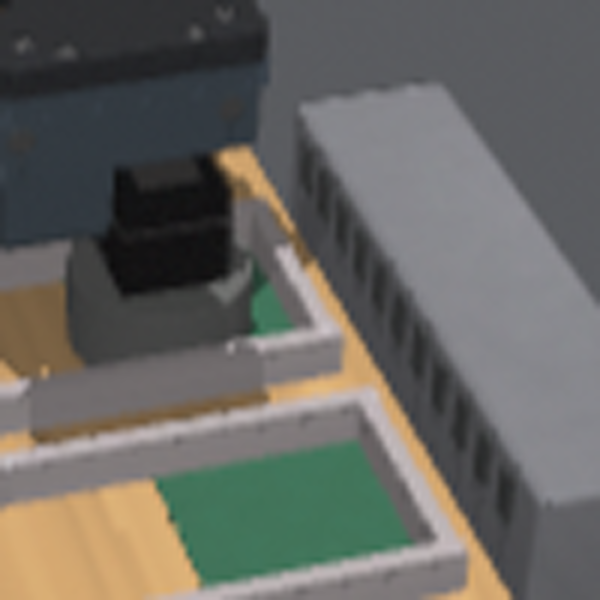

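The disc's right edge, at crop (250,285), is still several millimetres short of the stop at (305,320). I'll creep forward while watching the force.

drive_tool([
  [[0.0005,-0.0001,0],[0,0,0]],
  [[0.0005,-0.0001,0],[0,0,0]],
  [[0.0005,-0.0001,0],[0,0,0]],
  [[0.0005,0,0],[0,0,0]],
  [[0.0005,-0.0001,0],[0,0,0]],
  [[0.0005,-0.0001,0],[0,0,0]],
  [[0.0005,-0.0001,0],[0,0,0]],
  [[0.0005,0,0],[0,0,0]],
  [[0,0,0],[0,0,0]],
  [[0,0,0],[0,0,0]],
])

```text
time_s: 10.8
ee_pos: [594.6, 57.1, 13.6]
ee_rot: [180.0, -0.0, 81.9]
force: [-0.5, 0.1, -0.5]
gripper_width: 0.4
```

```bash
python3 look.py pics/t8.png
```

```text
10.9 [594.50852816  57.13893436  13.57064533] [ 1.79983773e+02 -7.25490740e-03  8.18754339e+01] [-1.11870055  0.25643734 -0.51149403]
```

View pics/t8.png

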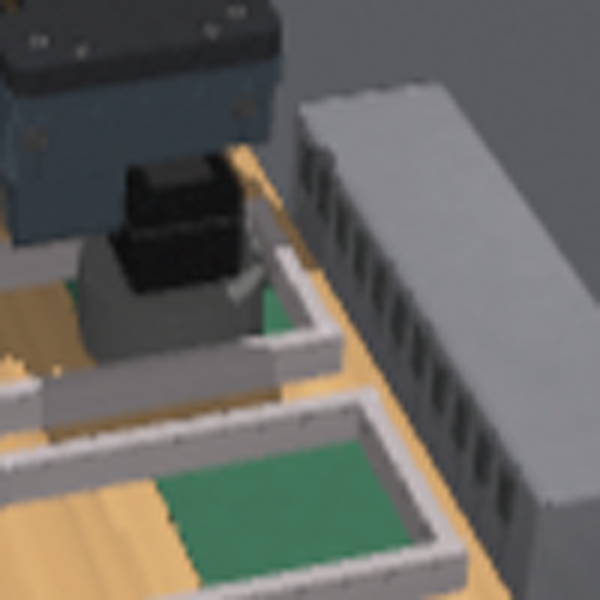

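drive_tool([
  [[0.0004,0,0],[0,0,0]],
  [[0.0004,-0.0001,0],[0,0,0]],
  [[0.0004,0,0],[0,0,0]],
  [[0.0004,-0.0001,0],[0,0,0]],
  [[0.0004,0,0],[0,0,0]],
  [[0.0004,-0.0001,0],[0,0,0]],
  [[0.0003,0,0],[0,0,0]],
  [[0.0003,-0.0001,0],[0,0,0]],
  [[0,0,0],[0,0,0]],
  [[0,0,0],[0,0,0]],
])

```text
time_s: 11.73
ee_pos: [597.5, 56.8, 13.6]
ee_rot: [180.0, -0.0, 81.9]
force: [-1.5, 0.3, 0.2]
gripper_width: 0.7
```

```bash
python3 look.py pics/t9.png
```

```text
11.8333 [597.47009041  56.74181633  13.55329188] [ 1.79989017e+02 -5.80678991e-03  8.18763770e+01] [-0.09741543  0.46246897  0.69684708]
```

View pics/t9.png

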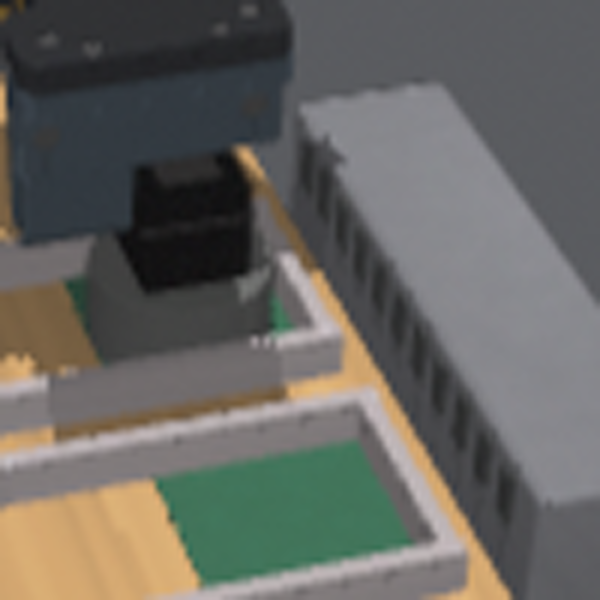

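drive_tool([
  [[0.0004,0,0],[0,0,0]],
  [[0.0004,-0.0001,0],[0,0,0]],
  [[0.0004,0,0],[0,0,0]],
  [[0.0004,-0.0001,0],[0,0,0]],
  [[0.0004,0,0],[0,0,0]],
  [[0.0004,-0.0001,0],[0,0,0]],
  [[0.0003,0,0],[0,0,0]],
  [[0.0003,-0.0001,0],[0,0,0]],
  [[0,0,0],[0,0,0]],
  [[0,0,0],[0,0,0]],
])

```text
time_s: 12.67
ee_pos: [600.5, 56.3, 13.6]
ee_rot: [180.0, -0.0, 81.9]
force: [0.1, 0.7, -0.4]
gripper_width: 0.1
```

```bash
python3 look.py pics/t10.png
```

```text
12.7667 [600.46868383  56.35224972  13.58990431] [ 1.79986265e+02 -6.41594964e-03  8.18791662e+01] [ 0.11075603  0.84265972 -0.77734004]
```

View pics/t10.png

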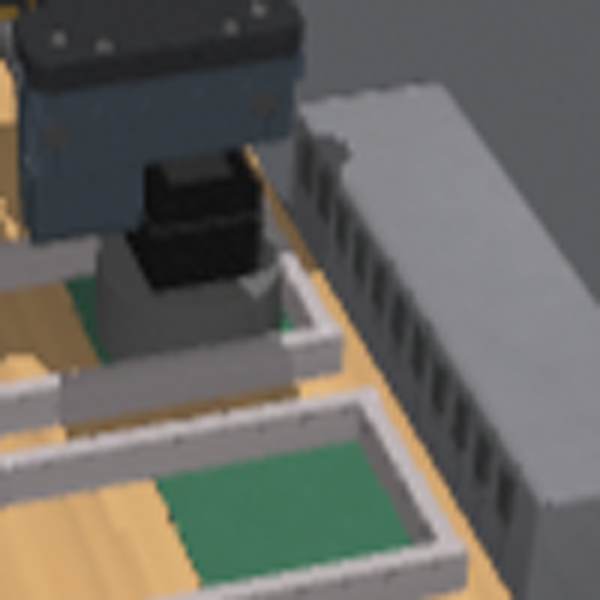

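drive_tool([
  [[0.0004,0,0],[0,0,0]],
  [[0.0004,-0.0001,0],[0,0,0]],
  [[0.0004,0,0],[0,0,0]],
  [[0.0004,-0.0001,0],[0,0,0]],
  [[0.0004,0,0],[0,0,0]],
  [[0.0004,-0.0001,0],[0,0,0]],
  [[0.0003,0,0],[0,0,0]],
  [[0.0003,-0.0001,0],[0,0,0]],
  [[0,0,0],[0,0,0]],
  [[0,0,0],[0,0,0]],
])

```text
time_s: 13.6
ee_pos: [603.4, 56.0, 13.5]
ee_rot: [180.0, -0.0, 81.9]
force: [1.3, -0.6, -0.4]
gripper_width: 0.9
```

```bash
python3 look.py pics/t11.png
```

```text
13.7 [603.45639756  55.93816699  13.56260149] [ 1.79989114e+02 -3.84805239e-03  8.18787357e+01] [ 0.04250549  0.48004292 -0.75818557]
```

View pics/t11.png

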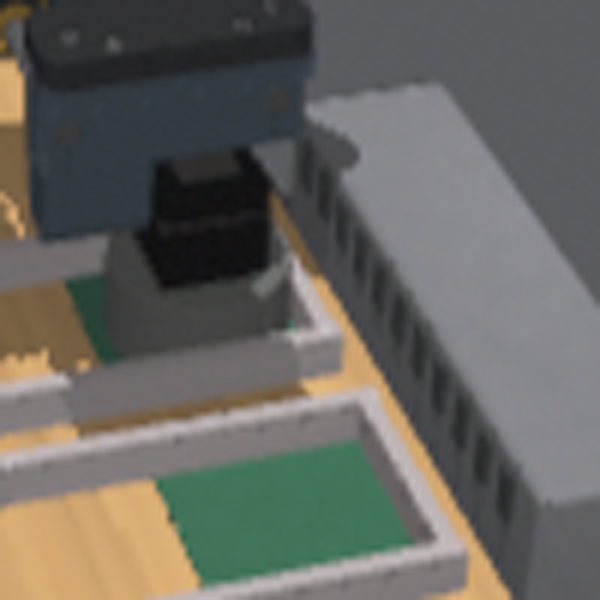

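drive_tool([
  [[0.0004,0,0],[0,0,0]],
  [[0.0004,-0.0001,0],[0,0,0]],
  [[0.0004,0,0],[0,0,0]],
  [[0.0004,-0.0001,0],[0,0,0]],
  [[0.0004,0,0],[0,0,0]],
  [[0.0004,-0.0001,0],[0,0,0]],
  [[0.0003,0,0],[0,0,0]],
  [[0.0003,-0.0001,0],[0,0,0]],
  [[0,0,0],[0,0,0]],
  [[0,0,0],[0,0,0]],
])

```text
time_s: 14.53
ee_pos: [605.4, 55.6, 13.4]
ee_rot: [-179.9, 0.0, 81.9]
force: [-5.2, 1.4, 2.8]
gripper_width: 0.3
```

```bash
python3 look.py pics/t12.png
```

```text
14.6333 [605.39022594  55.62793406  13.41506819] [-1.79886492e+02  5.55561537e-03  8.18720531e+01] [-5.15853576  1.1037753   2.17617921]
```

View pics/t12.png

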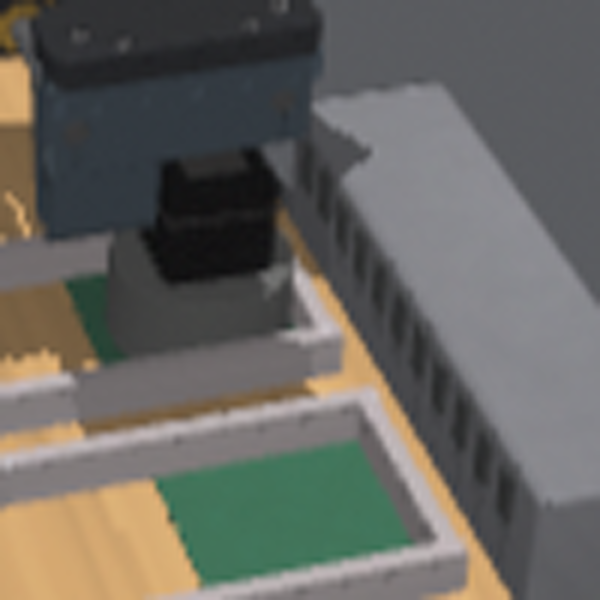

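There is contact: 5 N, and the TCP is stalled about 1 mm short of its command. The cube moved more than the disc did, so it may be tilting slightly. I'll back off and look.

drive_tool([
  [[-0.0003,0,0],[0,0,0]],
  [[-0.0003,0,0],[0,0,0]],
  [[-0.0004,0.0001,0],[0,0,0]],
  [[-0.001,0.0002,0],[0,0,0]],
  [[-0.002,0.0003,0],[0,0,0]],
  [[-0.004,0.0006,0],[0,0,0]],
  [[-0.006,0.0009,0],[0,0,0]],
  [[-0.008,0.0012,0],[0,0,0]],
  [[-0.008,0.0012,0],[0,0,0]],
  [[0,0,0],[0,0,0]],
])

```text
time_s: 15.47
ee_pos: [574.1, 60.2, 13.5]
ee_rot: [-179.9, 0.0, 81.9]
force: [-0.1, 0.3, 0.7]
gripper_width: 0.7
```

```bash
python3 look.py pics/t13.png
```

```text
15.5667 [576.20030631  60.13179529  13.82431731] [ 1.79960844e+02 -1.05690246e-02  8.18906191e+01] [ 1.37374945 -0.17991143 -0.4479123 ]
```

View pics/t13.png

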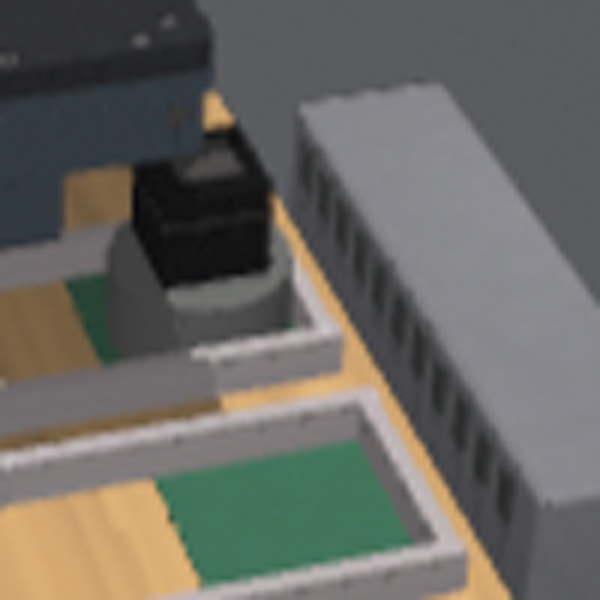

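drive_tool([
  [[0,0,0.013],[0,0,0]],
  [[0,0,0.013],[0,0,0]],
  [[0,0,0.013],[0,0,0]],
  [[0,0,0.013],[0,0,0]],
  [[0,0,0.013],[0,0,0]],
  [[0,0,0.013],[0,0,0]],
  [[-0.015,0.03,0.013],[0,0,0]],
  [[-0.025,0.03,0.013],[0,0,0]],
  [[-0.025,0.03,0.013],[0,0,0]],
  [[-0.025,0.03,0.013],[0,0,0]],
])

```text
time_s: 16.4
ee_pos: [485.8, 181.0, 144.2]
ee_rot: [180.0, -0.0, 81.8]
force: [0.1, 0.6, 0.1]
gripper_width: 0.5
```

drive_tool([
  [[-0.015,0.02,0],[0,0,0]],
  [[-0.015,0.02,0],[0,0,0]],
  [[-0.015,0.02,0],[0,0,0]],
  [[-0.015,0.02,0],[0,0,0]],
  [[-0.015,0.02,0],[0,0,0]],
  [[-0.015,0.02,0],[0,0,0]],
  [[0,0.02,0],[0,0,0]],
  [[0,0.02,0],[0,0,0]],
  [[0,0,0],[0,0,0]],
  [[0,0,0],[0,0,0]],
])

```text
time_s: 17.23
ee_pos: [396.4, 340.6, 143.5]
ee_rot: [180.0, 0.0, 82.0]
force: [-0.3, -0.1, -0.6]
gripper_width: 0.6
```

Run:
```python
from h import *
import cv2
tr=np.load("tr.npy");p=env.camera_params("top")
A=env.grab_frame("top")[:,:,::-1].copy();B=env.grab_frame("side")[:,:,::-1]
x0,y0=230,140
a=cv2.resize(A[y0:y0+80,x0:x0+80],(400,400),interpolation=cv2.INTER_CUBIC)
def dr(P,c):
    q=((proj(p,t2w(tr,P))-[x0,y0]+.5)*5-.5)
    cv2.polylines(o,[np.round(q*8).astype(int).reshape(-1,1,2)],False,c,1,cv2.LINE_AA,3)
o=a.copy()
t=np.radians(np.arange(0,361,10))
for z in (36,6):dr(np.c_[165+30*np.cos(t),52+30*np.sin(t),z+0*t],(0,255,255))
dr(np.array([[195,19,22],[195,85,22.]]),(0,0,255))
cv2.imwrite("pics/f1.png",np.hstack([a,o]))
cv2.imwrite("pics/f2.png",np.hstack([cv2.resize(A,(400,300)),cv2.resize(B,(400,300))]))
cv2.imwrite("pics/f3.png",cv2.resize(B[150:250,260:360],(600,600),interpolation=cv2.INTER_CUBIC))
print(env.state()['time_s'])
```

```text
17.3333
```

View pics/f1.png

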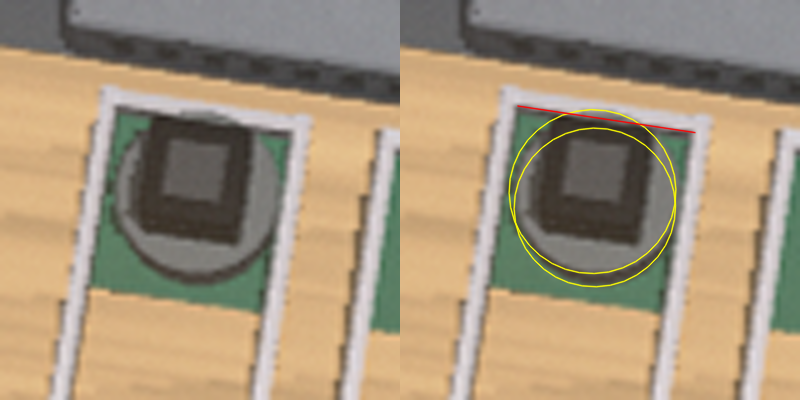

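View pics/f2.png

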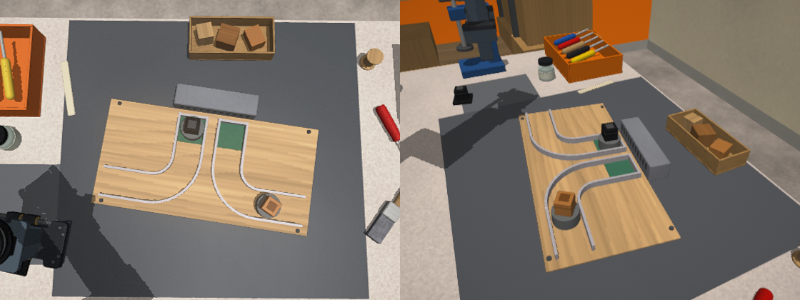

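View pics/f3.png

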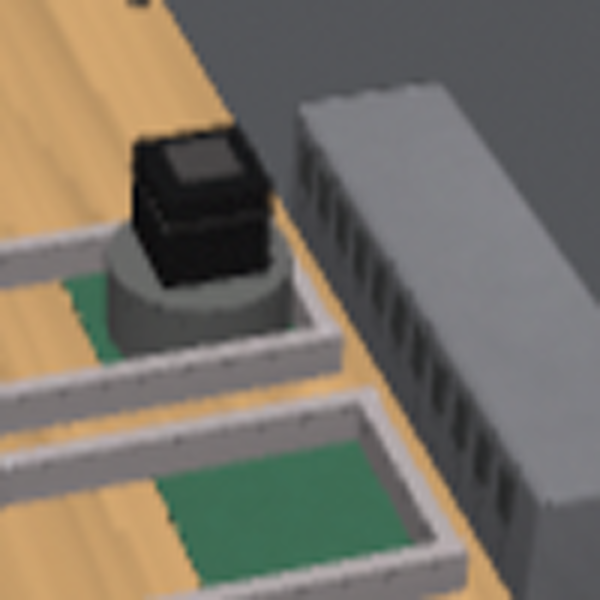

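The carrier matches the home overlay within about 1 px and hides the face of the stop. It sits flat, the tan carrier hasn't moved, and the arm is clear, so I'm handing it in.

```bash
python3 -c "
from workcell import env
print(env.job_done())"
```

```text
the job is handed in; nothing more can be done
None
```

I pushed the black-case carrier along its own (+y) lane with the closed fingers low on the disc, round the corner and against the end stop in its green bay. Then I backed off, lifted clear and handed the job in at about 17.3 s of the 38 s allowed.

**Last checks:**
- **Home:** the push stalled at the stop at about 5 N. In the final top view the disc matches the predicted home outline to about 1 px (roughly 2 mm). In the side view it stands flat in the bay.
- **Tan carrier:** it is where it was, at the same pixel position to about 1 px.
- **Forces:** about 5 N was the highest reading at the end of any move.

**Checks that disagreed:**
- **Contact point:** the stall came about 12 mm further on than planned from the 32 mm pad width. The fingers are probably narrower at the contact point. I crept forward in small steps until the force rose.
- **Possible tilt:** at the stall the cube moved slightly more than the disc, so the carrier may have tilted by a hair against the stop. It was flat again once I backed off.
- **Side camera:** it disagreed with the track position at the near corner of the plate by about 18 px, possibly lens distortion. I took all measurements from the top camera, where the plate corners fitted to about 0.6 px.

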